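Each desk thing into the tray made to its outline

ROBOT

A 6-joint arm with a two-finger parallel gripper is mounted at the origin on a cart in front of the work surface, level with it; the furniture and walls round the work are solid. World frame = base frame: x ahead of the robot, y to its left, z up, the work surface at z = 0. Lengths are in m, angles in rad, forces in N, time in s.
With the tool pointing down it reaches from about 0.425 to 0.95 m from the base axis. Payload 3.5 kg.
Tool frame: the origin (TCP) lies between the finger pads; the fingertips stand 22 mm ahead of it and the grasp point (between the pads) lies 3 mm ahead of it (ctrl.nose_length is the z of the fingertips in the tool frame, in m); z points along the fingers, y is the line along which they close (so a half turn about z gives the same grasp; the last joint's range is limited). The gripper opens to 85 mm and grips with 20 to 120 N. Pads are 22 mm wide; open, the fingers measure 114 mm over their backs; the gripper's body (76 mm by 85 mm) begins 54 mm behind the grasp point. The pads swing forward as they close: fully open they stand 13 mm farther back than shut.
Start: joints at [1.085, 0.286, 1.577, -0, 1.279, -0.15], TCP at [0.222, 0.637, 0.253] pointing down, gripper open.
Joint ranges: [-2.77, 2.77], [-0.9, 2.22], [0.21, 2.48], [-1.53, 4.67], [0.24, 2.81], [-2.84, 2.84]. Speed limits (rad/s): [2.79, 2.79, 3.14, 3.14, 3.14, 3.14].

INTERFACE

Orientations are given as a unit quaternion [x, y, z, w].
In Python, from plant import ctrl gives the robot as it stands. The module is installed in compiled form; this text tells all that it offers.
- The arm moves only by the tool send_rows, never from a script. Its argument "rows" is text: rows parted by semicolons, each of 7 numbers parted by spaces: the turn, a rotation vector about the tool's x, y, z in fractions of the full range, 1 being 120 degrees, then the shift along the tool's x, y, z in shares of 750 mm (1.0 is 750 mm), then the opening, from -1 (shut) to 1 (fully open). A call has 1 to 8 rows; each row is the pose to reach, as a shift and turn from the pose commanded when the call began, along the tool's axes at that moment; what a row does not reach only later rows make up. A row lasts 1/8 s, in which the tool goes at most 62.5 mm and 10.7 degrees, less where a joint would pass 70% of its speed; a pose out of reach is approached as far as the arm can. A call with a gripper value outside its range is refused whole. The fingers move at their own pace and stop on an object; "grip_force" is the grip in N (left out, the last holds). Time passes only in rows, so rows that repeat a pose let the fingers close. It gives the time, the measured TCP pose, the force, the opening and the grip force at its end, in the units of the state.
- ctrl.get_state(): the state, without advancing time (a new reading comes with each control period).
- ctrl.read_camera(name): name is "side" or "top" or "wrist"; returns a dict with "color" (420x560x3 uint8, red, green, blue), "fx", "fy", "cx", "cy" (pixels), "extrinsics" (4x4, takes a point from world to camera coordinates). Camera axes: x right, y down, z forward; pixel columns grow to the right and rows downward; lengths in m; the calibration is good to about 2 mm. A picture is of the moment at which its call begins. There is no depth.
- ctrl.sign_off(): hands the job in; it is judged then, once.
Trained networks look in a picture, given as the dict that the camera call returned (one of the last four; its "shot" number tells which), for a name from the list of things; names that differ only in an ending like _2 or _b are one class to them, and where a whole thing is asked for, a point or a joint stands for the part that bears it (a point fixed in the world has none). Each returns a list of dicts, best first, with "p" (0 to 1); they miss things now and then, are a little off and sometimes report something else, mostly with a low value. They report only what shows in the picture. A call takes as long as a camera call. They do not tell look-alikes from the thing itself.
- ctrl.look_for(picture, target): "position" ([x, y, z] in m, in the coordinates of the camera as it stood for that picture, good to about 4 mm: the middle of the surface that is visible of it).
The state is a dict: "time": time; "qpos": joint angles; "dq": joint speeds; "joint_efforts": joint torques, N m; "eef_pos": TCP position; "tcp_rot": TCP orientation; "contact_force": force on the tool from outside, world axes, zero at the start; "wrist_torque": the same for the moment, N m; "opening": opening from 0.0 (shut) to 1.0 (fully open); "finger_force": force on a finger pad.
Only numpy, scipy, OpenCV 4.12 (cv2) and the standard library are available. Lean on these libraries where they do the work, as an engineer would, in place of code of your own. Each camera call takes 0.05 s, during which the arm holds its last target. There are 200 camera calls.

TASK

Put away the stapler, the hand bell, the wooden hand stamp and the matchbox: set each one upright inside the low wooden tray that matches the outline of its foot, so that it rests flat on the tray's floor within the rim. Leave the little brass pencil sharpener and the eraser lying among them where they are.

Things in the scene. Friction and masses are not known exactly. Their poses are not given: they have to be found in the camera images.
- stapler: desk stapler lying on its black base, red arm on top; 37 x 144 x 53 mm high. Origin at the centre of its underside, z up, long side along its y. The arm is fixed shut; it is 28 mm wide across x, at heights 31 to 53 mm: grasp it there across x at the middle of its length. Goes into stapler_tray either way round.
- bell: brass hand bell standing on its mouth, 62 mm across and 93 mm high. Origin at the centre of its underside, z up. Its upright handle, at most about 20 mm thick, runs from 45 to 93 mm height: grasp there. Round, any yaw. Goes into bell_tray.
- stamp: turned wooden hand stamp (reddish brown) standing on its rubber face; round foot 38 mm across, 74 mm high. Origin at the centre of its underside, z up. The knob, up to 30 mm across, fills the upper part from 26 to 74 mm, and is widest high up: grasp at about 55 to 60 mm height. Any yaw. Goes into stamp_tray.
- matchbox: closed matchbox lying flat, 36 x 56 x 15 mm high, red top. Origin at the centre of its underside, z up, long side along its y; grasp across x (36 mm). Goes into matchbox_tray either way round.
- stapler_tray: low tray of dark wood with a lighter wooden floor, long rectangle, fixed to the desk: inside 53 x 160 mm (long side along its y), outside 65 x 172 mm, floor 3 mm above the desk, rim top 7 mm above the desk. Origin at the centre of its underside, z up.
- bell_tray: low round tray of dark wood with a lighter wooden floor, the larger of the two round ones, fixed to the desk: inside 78 mm across, outside 90 mm, floor 3 mm above the desk, rim top 7 mm. Origin at the centre of its underside, z up.
- stamp_tray: low round tray of dark wood with a lighter wooden floor, the smaller of the two round ones, fixed to the desk: inside 54 mm across, outside 66 mm, floor 3 mm above the desk, rim top 7 mm. Origin at the centre of its underside, z up.
- matchbox_tray: low tray of dark wood with a lighter wooden floor, short rectangle, fixed to the desk: inside 52 x 72 mm (long side along its y), outside 64 x 84 mm, floor 3 mm above the desk, rim top 7 mm. Origin at the centre of its underside, z up.
- sharpener: bystander: round brass pencil sharpener, 29 mm across, 25 mm high, loose, between the task's things. Origin at the centre of its underside. Leave it.
- eraser: bystander: blue and white eraser, 22 x 54 x 12 mm high, long side along its y, loose, among the task's things at the near edge of the work. Origin at the centre of its underside. Leave it.
Things that resemble listed ones, but are neither listed nor needed, are in the scene too. Of the things that look like the stapler, take the one that is nearest to the robot's base at the start.

How it is judged:
At the end, for the whole second after the job is handed in: Stapler, bell, stamp and matchbox each lie within the rim of their own tray (centre within 13 mm of the tray's centre), flat on its floor (underside less than 5.5 mm above the desk), upright within 0.08 rad, and at rest (horizontal distance between stapler and stapler_tray below 0.013 m and z of stapler in the frame of stapler_tray below 0.0055 m and angle between each of stapler, bell, stamp, matchbox's own z axis and vertical below 0.08 rad and linear speed of each of stapler, bell, stamp, matchbox below 0.02 m/s and horizontal distance between bell and bell_tray below 0.013 m and z of bell in the frame of bell_tray below 0.0055 m and horizontal distance between stamp and stamp_tray below 0.013 m and z of stamp in the frame of stamp_tray below 0.0055 m and horizontal distance between matchbox and matchbox_tray below 0.013 m and z of matchbox in the frame of matchbox_tray below 0.0055 m); the robot touches nothing.
It fails at once if the sharpener is pushed more than 25 mm from its place (distance of sharpener from where it was at the start of the episode above 0.025 m).
It fails at once if the eraser is pushed more than 25 mm from its place (distance of eraser from where it was at the start of the episode above 0.025 m).
It also fails if it takes over 99 s, if anything falls off the work surface, if the arm or the gripper's body presses on something with over 40 N, if the wrist force passes 120 N, or if a joint passes its speed limit or range.

## Working session

There is one attempt and no reset: what is moved stays moved. The work goes in short steps, Python scripts to look and compute and a tool call to move; the robot and the scene stay as the last step left them, time stands still between calls to the robot, and variables do not carry over. Pictures are saved under pics/ and viewed, at most 14 in all, crops included, and the job is handed in when it is done.

Besides the shell and the picture viewer there is one more tool, called after "Request:" in YAML: its name, and indented under it one key for each argument. send_rows: Moves the arm, as the interface text tells. Its arguments: {"type":"object","properties":{"rows":{"type":"string"},"grip_force":{"type":"number"}},"required":["rows"]}

```bash
mkdir -p pics
cat > h.py <<'E'
import numpy as np, cv2
from plant import ctrl
from scipy.spatial.transform import Rotation as R
def snap(cam,fn=None):
    p=ctrl.read_camera(cam)
    if fn: cv2.imwrite('pics/'+fn,p['color'][:,:,::-1])
    return p
def w(p,c):
    T=np.linalg.inv(p['extrinsics']); return (T@np.r_[c,1])[:3]
def pix(p,X):
    c=(np.array(p['extrinsics'])@np.r_[X,1])[:3]; return np.array([p['fx']*c[0]/c[2]+p['cx'],p['fy']*c[1]/c[2]+p['cy']])
def ray(p,uv,z):
    T=np.linalg.inv(p['extrinsics']); d=T[:3,:3]@np.array([(uv[0]-p['cx'])/p['fx'],(uv[1]-p['cy'])/p['fy'],1]); o=T[:3,3]
    return o+d*(z-o[2])/d[2]
names='stapler bell stamp matchbox stapler_tray bell_tray stamp_tray matchbox_tray sharpener eraser'.split()
def look(p,ns=names,pm=0.2):
    for n in ns:
        for d in ctrl.look_for(p,n):
            if d['p']>pm:
                X=w(p,d['position']); print(n,round(d['p'],2),X.round(3),pix(p,X).round())
E
python3 - <<'E'
from h import *
for c in ('top','side'):
    p=snap(c,c+'0.png'); print(c,p['fx'],np.linalg.inv(p['extrinsics'])[:3,3].round(3)); look(p)
s=ctrl.get_state(); print(s['time'],s['tcp_rot'],s['contact_force'])
E
```

```text
top 492.7561928373628 [ 0.363 -0.008  1.286]
stapler 0.95 [ 0.797 -0.076  0.044] [322. 135.]
stapler 0.56 [ 0.543 -0.238  0.04 ] [384. 232.]
bell 0.96 [0.564 0.358 0.029] [153. 219.]
stamp 0.75 [0.434 0.35  0.059] [149. 268.]
matchbox 0.77 [0.42  0.121 0.016] [242. 277.]
stapler_tray 0.8 [ 0.416 -0.379  0.005] [438. 284.]
bell_tray 0.58 [ 0.416 -0.144  0.001] [345. 282.]
stamp_tray 0.8 [0.612 0.173 0.005] [226. 204.]
matchbox_tray 0.54 [0.419 0.122 0.015] [242. 278.]
matchbox_tray 0.4 [ 0.546 -0.242  0.041] [386. 231.]
eraser 0.71 [ 0.414 -0.014  0.012] [295. 281.]
eraser 0.62 [ 0.554 -0.038  0.001] [305. 228.]
side 498.0537902007195 [0.69  1.129 1.051]
stapler 0.97 [ 0.715 -0.233  0.037] [238. 165.]
stapler 0.84 [ 0.797 -0.059  0.044] [212. 198.]
stapler 0.83 [ 0.544 -0.214  0.041] [289. 166.]
bell 0.86 [0.572 0.377 0.034] [299. 311.]
bell 0.32 [ 0.415 -0.146  0.003] [329. 185.]
stamp 0.55 [0.433 0.357 0.029] [353. 302.]
matchbox 0.46 [0.42  0.127 0.015] [342. 241.]
stapler_tray 0.96 [ 0.409 -0.376  0.006] [321. 145.]
stapler_tray 0.62 [0.42  0.125 0.015] [342. 241.]
bell_tray 0.72 [ 0.415 -0.145  0.003] [329. 186.]
stamp_tray 0.77 [0.616 0.176 0.006] [276. 259.]
matchbox_tray 0.87 [ 0.546 -0.041  0.006] [293. 207.]
sharpener 0.65 [0.518 0.235 0.023] [313. 269.]
1.1 [1.67102086e-01 9.85939599e-01 1.44214073e-05 1.22726610e-05] [-0.03173112 -0.58782151 -0.27685069]
```

View pics/top0.png

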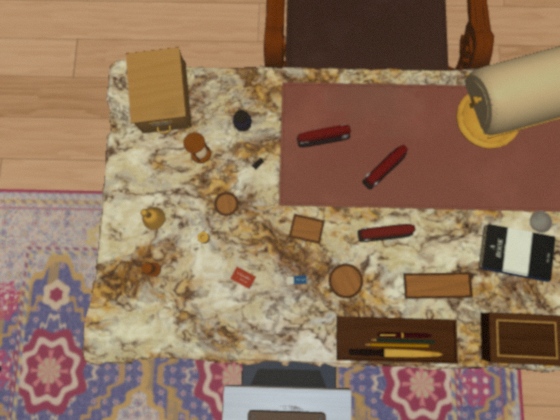

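View pics/side0.png

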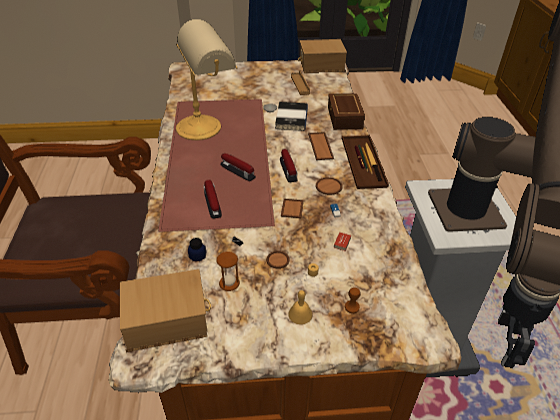

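Candidate staplers in the top picture are at (324,136), (385,167) and (386,232). The last one, about 0.59 m from the base, is nearest. Candidates for bell and stamp are the bell (153,217), the stamp (150,268) and a decoy hourglass (197,147); the ink bottle is at (242,120). The matchbox is at (243,277) and the eraser at (299,280). I'll check this in a close crop.

Run:
```python
from h import *
a=cv2.imread('pics/top0.png')[120:310,130:480]; b=cv2.imread('pics/side0.png')[130:330,190:390]
cv2.imwrite('pics/crop0.png',np.hstack([cv2.resize(a,(520,282)),cv2.resize(b,(280,282))]))
p=snap('wrist'); s=ctrl.get_state()
T=np.linalg.inv(p['extrinsics']); Rt=R.from_quat(s['tcp_rot'])
print(p['fx'],Rt.inv().apply(T[:3,3]-s['eef_pos']),(Rt.inv()*R.from_matrix(T[:3,:3])).as_matrix().round(3))
print(Rt.as_matrix().round(3),s['eef_pos'],ctrl.nose_length)
```

```text
332.89467471335337 [ 0.07850249  0.00028557 -0.12066477] [[-0.    -0.951 -0.309]
 [ 1.    -0.    -0.001]
 [ 0.    -0.309  0.951]]
[[-0.944  0.329 -0.   ]
 [ 0.329  0.944  0.   ]
 [ 0.     0.    -1.   ]] [0.22237838 0.63730714 0.25332865] 0.022
```

View pics/crop0.png

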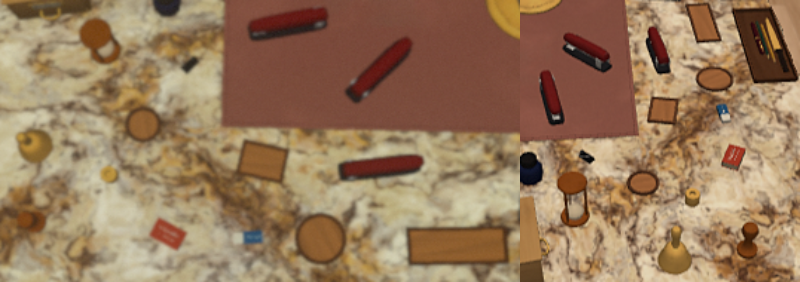

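The crop confirms it: the stapler in front of the mat is the target, the bell and stamp are the left pair, and the hourglass is only a decoy. Next is a wrist overview.

```bash
cat >> h.py <<'E'
def go(x,y,z,th=None,s=None):
    s=s or ctrl.get_state(); Rt=R.from_quat(s['tcp_rot']); M=Rt.as_matrix()
    th0=np.degrees(np.arctan2(M[1,0],M[0,0])); th=th0 if th is None else th
    a=np.radians(th); G=np.array([[np.cos(a),np.sin(a),0],[np.sin(a),-np.cos(a),0],[0,0,-1]]).T
    G=np.column_stack([[np.cos(a),np.sin(a),0],[np.sin(a),-np.cos(a),0],[0,0,-1]])
    rv=(Rt.inv()*R.from_matrix(G)).as_rotvec(degrees=True)
    print('th0',th0.round(1),'q',np.round(s['qpos'],2),'row',rv.round(1),(Rt.inv().apply(np.array([x,y,z])-s['eef_pos'])*1000).round(1),flush=True)
E
python3 -c "
from h import *
go(.45,.27,.30,160.8)"
```

```text
th0 160.8 q [ 1.09  0.29  1.58  0.    1.28 -0.15] row [ 0. -0. -0.] [-335.9 -271.8  -46.7]
```

Units first: shifts go in shares of 750 mm and turns go in shares of 120 degrees. So -336 mm / 750 = -0.448, -272 mm / 750 = -0.3627.

Request:
send_rows:
  rows: "0 0 0 -0.448 -0.3627 -0.0627 1;0 0 0 -0.448 -0.3627 -0.0627 1;0 0 0 -0.448 -0.3627 -0.0627 1;0 0 0 -0.448 -0.3627 -0.0627 1;0 0 0 -0.448 -0.3627 -0.0627 1;0 0 0 -0.448 -0.3627 -0.0627 1;0 0 0 -0.448 -0.3627 -0.0627 1;0 0 0 -0.448 -0.3627 -0.0627 1"

```text
time: 2.15
eef_pos: [0.4522, 0.2668, 0.3013]
tcp_rot: [0.17, 0.985, 0.0, 0.001]
contact_force: [-0.4, -0.0, -0.1]
opening: 0.998
finger_force: 0.0
```

Run:
```python
from h import *
p=snap('wrist','w1.png'); print(ctrl.get_state()['eef_pos']); look(p)
go(.45,-.2,.30,160)
```

```text
[0.45096046 0.26837366 0.30078503]
stapler 0.79 [ 0.543 -0.182  0.011] [  9. 323.]
bell 0.63 [0.562 0.361 0.032] [376. 224.]
stamp 0.79 [0.427 0.347 0.071] [341. 126.]
matchbox 0.97 [0.42  0.125 0.013] [161. 178.]
bell_tray 0.88 [ 0.435 -0.112  0.001] [ 13. 242.]
stamp_tray 0.84 [0.612 0.176 0.005] [254. 288.]
matchbox_tray 0.63 [ 0.549 -0.042  0.006] [ 97. 297.]
sharpener 0.63 [0.517 0.234 0.022] [269. 221.]
sharpener 0.4 [ 0.416 -0.017  0.011] [ 61. 210.]
eraser 0.73 [ 0.416 -0.018  0.012] [ 60. 211.]
th0 160.8 q [ 0.35 -0.08  1.89 -0.    1.33 -0.89] row [-0.  -0.   0.8] [-1.548e+02 -4.442e+02  3.000e-01]
```

View pics/w1.png

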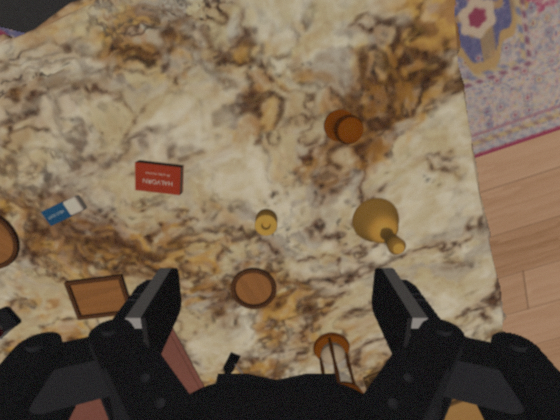

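Wrist view: matchbox (160,177), eraser (62,210), sharpener (266,222), stamp (342,127), bell (378,222) with its knob at (398,247), stamp tray (254,288) and matchbox tray (98,297). The detector agrees. Now a second view, of the right side.

In the tool's units: -444 mm / 750 = -0.592, -155 mm / 750 = -0.2067.

Request:
send_rows:
  rows: "0 0 0 -0.2067 -0.592 0 1;0 0 0 -0.2067 -0.592 0 1;0 0 0 -0.2067 -0.592 0 1;0 0 0 -0.2067 -0.592 0 1;0 0 0 -0.2067 -0.592 0 1;0 0 0 -0.2067 -0.592 0 1;0 0 0 -0.2067 -0.592 0 1;0 0 0 -0.2067 -0.592 0 1"

```text
time: 3.7
eef_pos: [0.4497, -0.2032, 0.3004]
tcp_rot: [0.168, 0.986, -0.0, 0.0]
contact_force: [0.4, 1.1, -0.2]
opening: 1.001
finger_force: 0.0
```

Run:
```python
from h import *
import pickle
p=snap('wrist','w2.png'); print(ctrl.get_state()['eef_pos']); look(p,pm=.3)
pickle.dump(p,open('w2.pkl','wb'))
```

```text
[ 0.44972971 -0.20565053  0.3003308 ]
stapler 0.8 [ 0.693 -0.234  0.038] [313. 338.]
stapler 0.69 [ 0.538 -0.241  0.043] [270. 245.]
stapler 0.6 [ 0.776 -0.021  0.009] [466. 329.]
matchbox 0.63 [0.419 0.114 0.015] [537.  45.]
stapler_tray 0.84 [ 0.413 -0.379 -0.003] [140. 180.]
bell_tray 0.7 [ 0.416 -0.14   0.002] [316. 120.]
matchbox_tray 0.85 [ 0.554 -0.04   0.008] [421. 197.]
eraser 0.79 [ 0.415 -0.023  0.013] [414.  85.]
```

View pics/w2.png

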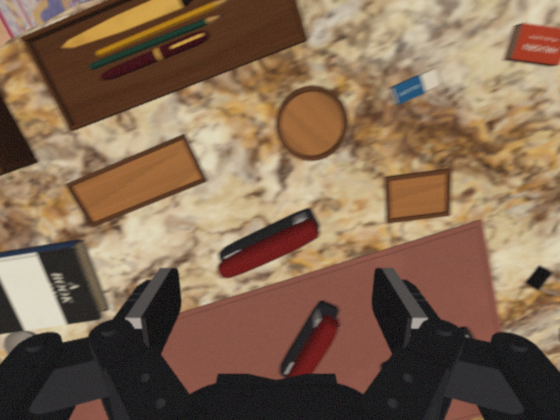

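Second view: target stapler (270,243), stapler tray (137,180), bell tray (312,122), matchbox tray (419,196), eraser (415,86). Next I measure outlines in metric orthophotos from each view.

```bash
cat >> h.py <<'E'
def ortho(p,c,z,half=.13,s=2000):
    # metric top view about c at height z; rows = +x downwards index, cols = +y ; s px per m
    n=int(2*half*s); src=np.float32([[0,0],[n,0],[n,n],[0,n]])
    wd=[[c[0]-half,c[1]-half],[c[0]-half,c[1]+half],[c[0]+half,c[1]+half],[c[0]+half,c[1]-half]]
    dst=np.float32([pix(p,[*q,z]) for q in wd])
    H=cv2.getPerspectiveTransform(src,dst)
    return cv2.warpPerspective(p['color'],H,(n,n),flags=cv2.INTER_LINEAR|cv2.WARP_INVERSE_MAP)
def blob(p,c,z,lo,hi,half=.13,s=2000):
    im=ortho(p,c,z,half,s); hsv=cv2.cvtColor(cv2.GaussianBlur(im,(5,5),0),cv2.COLOR_RGB2HSV).astype(int)
    h=(hsv[...,0]+90)%180  # red at 90
    m=((h>=lo[0])&(h<=hi[0])&(hsv[...,1]>=lo[1])&(hsv[...,1]<=hi[1])&(hsv[...,2]>=lo[2])&(hsv[...,2]<=hi[2])).astype(np.uint8)
    m=cv2.morphologyEx(m,cv2.MORPH_OPEN,np.ones((9,9)))
    n,l,st,ce=cv2.connectedComponentsWithStats(m); k=1+np.argmin([np.hypot(*(q-half*s))-st[i+1,4]**.5 for i,q in enumerate(ce[1:])])
    cs,_=cv2.findContours((l==k).astype(np.uint8),cv2.RETR_EXTERNAL,cv2.CHAIN_APPROX_NONE)
    q=max(cs,key=len)[:,0]; wp=np.float32(np.column_stack([q[:,1]/s-half,q[:,0]/s-half])) # (x,y)
    hull=cv2.convexHull(wp); (cx,cy),(a,b),ang=cv2.minAreaRect(hull)
    if a>b: a,b,ang=b,a,ang-90
    # ang of short side vs x axis
    return [round(c[0]+cx,4),round(c[1]+cy,4),round(a*1000,1),round(b*1000,1),round((ang+90)%180-90,1)], im
E
python3 - <<'E'
from h import *
import pickle
p=pickle.load(open('w2.pkl','rb')); t=snap('top'); sd=snap('side')
tl,th=(94,90,70),(112,230,255); rl,rh=(80,150,60),(96,255,255)
ims=[]
for nm,P in (('w2',p),('top',t),('side',sd)):
    for n,c,z,lo,hi in [('stray',(.414,-.379),.003,tl,th),('btray',(.416,-.142),.003,tl,th),('mtray',(.55,-.04),.003,tl,th),('sttray',(.612,.175),.003,tl,th),('stapler',(.541,-.24),.053,rl,rh),('matchbox',(.42,.121),.015,rl,rh)]:
        try:
            r,im=blob(P,c,z,lo,hi); print(nm,n,r)
            if nm=='w2' or nm=='top': ims.append(cv2.resize(im,(133,133)))
        except Exception as e: print(nm,n,'x',str(e)[:40])
print(len(ims))
E
```

```text
w2 stray [0.412, -0.4034, 121.4, 212.3, 0.7]
w2 btray [0.4158, -0.1422, 259.5, 259.5, -90.0]
w2 mtray [0.5498, -0.0402, 259.5, 259.5, -90.0]
w2 sttray [0.563, 0.0918, 93.5, 162.0, -90.0]
w2 stapler [0.5376, -0.2458, 28.7, 131.5, 7.4]
w2 matchbox [0.42, 0.1172, 35.7, 53.7, -26.1]
top stray [0.41, -0.439, 130.0, 140.0, 0.0]
top btray [0.4552, -0.0777, 160.5, 205.7, -31.6]
top mtray [0.5498, -0.0402, 259.5, 259.5, -90.0]
top sttray [0.6156, 0.1582, 147.9, 349.2, -53.9]
top stapler [0.5368, -0.2034, 24.0, 56.1, 8.9]
top matchbox [0.4202, 0.1368, 12.2, 23.8, -54.7]
side stray [0.407, -0.405, 127.3, 210.9, 2.0]
side btray [0.4158, -0.1422, 259.5, 259.5, -90.0]
side mtray [0.5498, -0.0403, 259.5, 259.5, -90.0]
side sttray [0.6118, 0.1748, 259.5, 259.5, -90.0]
side stapler [0.5446, -0.2235, 25.7, 146.3, 8.8]
side matchbox [0.4171, 0.1207, 35.7, 55.0, -26.1]
12
```

```bash
cat >> h.py <<'E'
def floor(p,c,z=.003,half=.11,s=2000,k=.72):
    im=ortho(p,c,z,half,s); g=cv2.GaussianBlur(im,(3,3),0)[...,0]; n=g.shape[0]//2
    v=np.median(g[n-20:n+20,n-20:n+20]); m=(g>k*v).astype(np.uint8)
    m=cv2.morphologyEx(m,cv2.MORPH_OPEN,np.ones((7,7))); _,l=cv2.connectedComponents(m,connectivity=4)
    cs,_=cv2.findContours((l==l[n,n]).astype(np.uint8),cv2.RETR_EXTERNAL,cv2.CHAIN_APPROX_NONE); q=max(cs,key=cv2.contourArea)
    wp=np.float32(np.column_stack([q[:,0,1]/s-half,q[:,0,0]/s-half])); (cx,cy),(a,b),ang=cv2.minAreaRect(wp)
    if a>b: a,b,ang=b,a,ang-90
    return [round(c[0]+cx,4),round(c[1]+cy,4),round(a*1000,1),round(b*1000,1),round((ang+90)%180-90,1)]
E
python3 - <<'E'
from h import *
import pickle
p=pickle.load(open('w2.pkl','rb')); t=snap('top'); sd=snap('side')
for nm,P in (('w2',p),('top',t),('side',sd)):
    for n,c in [('stray',(.414,-.379)),('btray',(.416,-.142)),('mtray',(.55,-.04)),('sttray',(.612,.175))]:
        print(nm,n,floor(P,c))
E
```

```text
w2 stray [0.4129, -0.3816, 53.8, 161.6, 2.5]
w2 btray [0.4187, -0.147, 75.5, 76.0, 0.0]
w2 mtray [0.5519, -0.0434, 52.2, 73.9, -11.6]
w2 sttray [0.6117, 0.2045, 160.0, 219.5, -90.0]
top stray [0.4137, -0.3792, 219.5, 219.5, -90.0]
top btray [0.4157, -0.113, 161.0, 219.5, -90.0]
top mtray [0.5497, -0.0402, 219.5, 219.5, -90.0]
top sttray [0.6143, 0.1739, 52.8, 53.7, -63.4]
side stray [0.4101, -0.3819, 53.1, 157.2, 2.5]
side btray [0.4163, -0.1465, 72.0, 74.5, -90.0]
side mtray [0.5492, -0.043, 53.1, 71.5, -12.0]
side sttray [0.6113, 0.173, 50.0, 50.5, -90.0]
```

```bash
python3 -c "
from h import *
go(.538,-.244,.22,97.4)"
```

```text
th0 160.8 q [-0.62 -0.16  1.96 -0.    1.34 -1.86] row [ 0.   0.  63.4] [-97.4 -12.4  80.4]
```

In the tool's units: -97.4 mm / 750 = -0.1299, 80.4 mm / 750 = 0.1072, 63.4 degrees / 120 = 0.5283.

Request:
send_rows:
  rows: "0 0 0.0892 -0.1299 -0.0165 0.1072 1;0 0 0.1783 -0.1299 -0.0165 0.1072 1;0 0 0.2667 -0.1299 -0.0165 0.1072 1;0 0 0.35 -0.1299 -0.0165 0.1072 1;0 0 0.4417 -0.1299 -0.0165 0.1072 1;0 0 0.5283 -0.1299 -0.0165 0.1072 1;0 0 0.5283 -0.1299 -0.0165 0.1072 1;0 0 0.5283 -0.1299 -0.0165 0.1072 1"

```text
time: 5.45
eef_pos: [0.5379, -0.2443, 0.2199]
tcp_rot: [0.659, 0.752, -0.0, -0.0]
contact_force: [0.3, -0.0, -0.9]
opening: 1.001
finger_force: 0.0
```

Run:
```python
from h import *
p=snap('wrist','w3.png'); print(ctrl.get_state()['eef_pos']); look(p,['stapler'])
rl,rh=(80,150,50),(96,255,255)
for z in (.053,.048): print(blob(p,(.538,-.244),z,rl,rh)[0])
cv2.imwrite('pics/o3.png',np.hstack([ortho(p,(.538,-.244),z,.1)[:,:,::-1] for z in (.053,.0)]))
go(.538,-.244,.045,97.4)
```

```text
[ 0.53789595 -0.24431551  0.21991791]
stapler 0.78 [ 0.8   -0.14   0.003] [556. 109.]
stapler 0.62 [ 0.546 -0.235  0.048] [286. 181.]
stapler 0.59 [ 0.706 -0.237  0.047] [456. 205.]
[0.5445, -0.2422, 26.2, 132.5, 7.8]
[0.5448, -0.2436, 26.7, 134.8, 7.8]
th0 97.5 q [-0.6   0.13  1.82 -0.    1.19 -0.73] row [0.  0.  0.1] [3.000e-01 1.000e-01 1.749e+02]
```

View pics/o3.png

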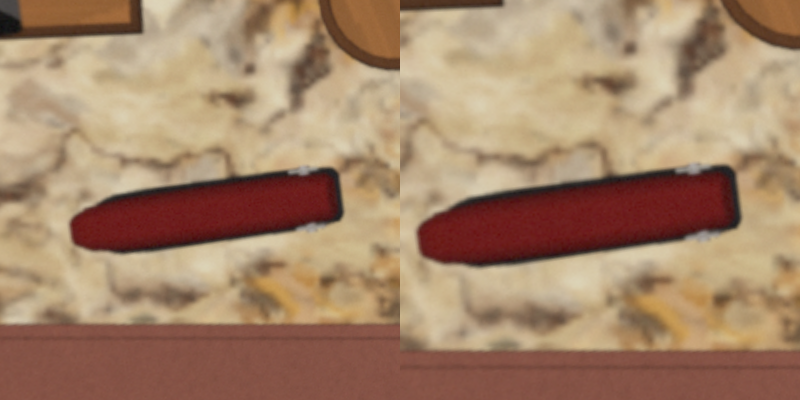

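The orthophoto at z=53 mm (left) shows the red arm from column 70 to 340. At z=0 (right) the base ends at column 740. That puts the stapler centre at about (0.545, −0.2445) with the short axis at 7.8°.

```bash
python3 -c "
from h import *
go(.545,-.2445,.050,97.8)"
```

```text
th0 97.5 q [-0.6   0.13  1.82 -0.    1.19 -0.73] row [ 0.   0.  -0.3] [ -1.1   7.  169.9]
```

In the tool's units: 170 mm / 750 = 0.2267, 145 mm / 750 = 0.1933, -0.3 degrees / 120 = -0.0025.

Request:
send_rows:
  rows: "0 0 -0.0025 -0.0013 0.0093 0.0667 1;0 0 -0.0025 -0.0013 0.0093 0.1333 1;0 0 -0.0025 -0.0013 0.0093 0.1933 1;0 0 -0.0025 -0.0013 0.0093 0.2267 1;0 0 -0.0025 -0.0013 0.0093 0.2267 1;0 0 -0.0025 -0.0013 0.0093 0.2267 -1;0 0 -0.0025 -0.0013 0.0093 0.2267 -1;0 0 -0.0025 -0.0013 0.0093 0.2267 -1"
  grip_force: 60

```text
time: 6.55
eef_pos: [0.5458, -0.2449, 0.0514]
tcp_rot: [0.658, 0.753, 0.0, 0.001]
contact_force: [-0.5, -0.1, -0.8]
opening: 0.378
finger_force: 0.0
```

In the tool's units: -80 mm / 750 = -0.1067, -30 mm / 750 = -0.04.

Request:
send_rows:
  rows: "0 0 0 0 0 0 -1;0 0 0 0 0 0 -1;0 0 0 0 0 -0.04 -1;0 0 0 0 0 -0.1067 -1;0 0 0 0 0 -0.1067 -1"

```text
time: 7.18
eef_pos: [0.5472, -0.2458, 0.1339]
tcp_rot: [0.658, 0.753, 0.001, 0.004]
contact_force: [0.2, -0.7, -3.7]
opening: 0.309
finger_force: 60.9
```

```bash
python3 -c "
from h import *
go(.4115,-.3817,.13,92.5)"
```

```text
th0 97.7 q [-0.59  0.24  1.86  0.    1.03 -0.73] row [0.4 0.3 5.2] [-116.6 -152.6    3.6]
```

In the tool's units: -152.6 mm / 750 = -0.2035, -116.6 mm / 750 = -0.1555, 5.2 degrees / 120 = 0.0433.

Request:
send_rows:
  rows: "0 0 0.0433 -0.1555 -0.2035 0.0053 -1;0 0 0.0433 -0.1555 -0.2035 0.0053 -1;0 0 0.0433 -0.1555 -0.2035 0.0053 -1;0 0 0.0433 -0.1555 -0.2035 0.0053 -1;0 0 0.0433 -0.1555 -0.2035 0.0053 -1;0 0 0.0433 -0.1555 -0.2035 0.0053 -1"

```text
time: 7.92
eef_pos: [0.4097, -0.3788, 0.1248]
tcp_rot: [0.691, 0.723, 0.0, -0.001]
contact_force: [-0.4, 0.6, -3.3]
opening: 0.308
finger_force: 61.1
```

Run:
```python
from h import *
p=snap('wrist'); sd=snap('side')
rl,rh=(80,150,50),(96,255,255)
s=ctrl.get_state();print(s['eef_pos'],s['contact_force'])
z=.053+s['eef_pos'][2]-.0514
for q in (p,sd): print(blob(q,(.4115,-.3817),z,rl,rh)[0])
a=cv2.resize(p['color'],(480,360)); b=cv2.resize(sd['color'][60:210,220:420],(480,360))
cv2.imwrite('pics/c4.png',np.vstack([a,b])[::1,:,::-1][:600])
go(.4115,-.3817,.056,92.5)
```

```text
[ 0.41006758 -0.37907016  0.12543915] [-0.2607091  -0.16251105 -4.93859507]
[0.4095, -0.3642, 24.3, 111.2, 2.3]
[0.412, -0.352, 28.0, 146.5, 0.0]
th0 92.6 q [-0.93  0.17  1.96  0.    1.01 -0.97] row [-0.  -0.   0.1] [-2.7  1.3 69.4]
```

View pics/c4.png

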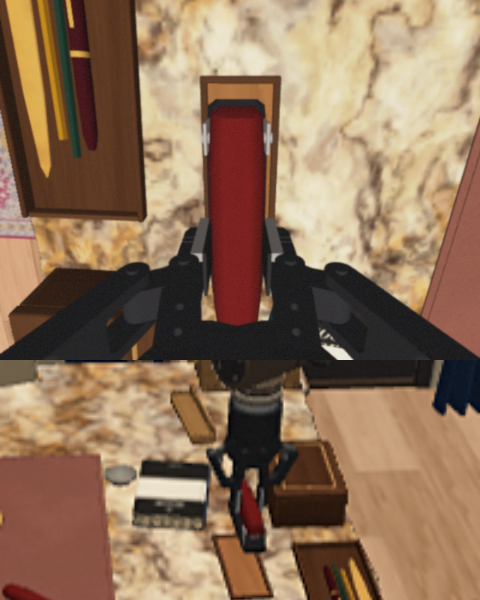

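The upper wrist picture shows the stapler held straight, end at (236,105), above the tray outline. I'll lower it now.

In the tool's units: 71 mm / 750 = 0.0947, -2.7 mm / 750 = -0.0036.

Request:
send_rows:
  rows: "0 0 0 -0.0036 0.0017 0.0533 -1;0 0 0 -0.0036 0.0017 0.08 -1;0 0 0 -0.0036 0.0017 0.088 -1;0 0 0 -0.0036 0.0017 0.092 -1;0 0 0 -0.0036 0.0017 0.0933 -1;0 0 0 -0.0036 0.0017 0.0947 -1"

```text
time: 8.78
eef_pos: [0.4111, -0.3836, 0.0559]
tcp_rot: [0.692, 0.722, -0.0, 0.001]
contact_force: [-0.2, -0.5, -3.1]
opening: 0.304
finger_force: 61.1
```

Run:
```python
from h import *
s=ctrl.get_state();print(s['eef_pos'],s['contact_force']); look(snap('side'),['stapler'])
```

```text
[ 0.41114317 -0.38357305  0.05594589] [-0.21224726 -0.46119892 -3.11478868]
stapler 0.81 [ 0.716 -0.233  0.034] [238. 166.]
stapler 0.59 [ 0.802 -0.057  0.043] [211. 199.]
stapler 0.57 [ 0.407 -0.339  0.041] [323. 143.]
```

Just above the floor. I'll lower 2 mm more, release and rise.

In the tool's units: -150 mm / 750 = -0.2, -120 mm / 750 = -0.16.

Request:
send_rows:
  rows: "0 0 0 0 0 0.002 -1;0 0 0 0 0 0.0027 -1;0 0 0 0 0 0.0027 0;0 0 0 0 0 0.0027 0.2;0 0 0 0 0 0.0027 0.2;0 0 0 0 0 -0.08 0.2;0 0 0 0 0 -0.16 0.2;0 0 0 0 0 -0.2 0.4"

```text
time: 9.88
eef_pos: [0.4117, -0.3843, 0.2093]
tcp_rot: [0.692, 0.722, -0.001, 0.003]
contact_force: [0.1, 0.3, -0.3]
opening: 0.703
finger_force: 0.0
```

Run:
```python
from h import *
p=snap('wrist','w5.png'); sd=snap('side')
rl,rh=(80,150,50),(96,255,255)
s=ctrl.get_state();print(s['eef_pos'],s['contact_force'],s['opening'])
for q in (p,sd): print(blob(q,(.4115,-.3817),.056,rl,rh)[0])
cv2.imwrite('pics/o5.png',np.hstack([ortho(q,(.4115,-.3817),z,.1)[:,:,::-1] for q,z in ((p,.056),(p,.007))]))
go(.425,.10,.25,154)
```

```text
[ 0.41236522 -0.38507489  0.2101952 ] [ 0.43210581 -0.29592244  0.47244692] 0.6990176418285501
[0.4113, -0.3809, 26.1, 133.0, 2.6]
[0.4129, -0.3594, 29.6, 147.0, 2.1]
th0 92.5 q [-0.93  0.08  1.9   0.    1.16 -0.97] row [  0.    0.6 -61.5] [483.7  33.7 -43.6]
```

View pics/o5.png

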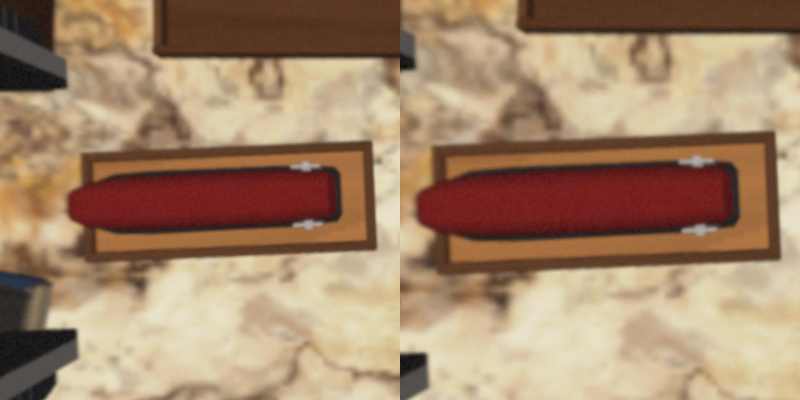

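The stapler lies inside its tray, parallel to the rim. Its base end at column 738 is inside the inner rim at column 768, with the centre about 3–6 mm from the tray centre. Next is the matchbox.

```bash
python3 -c "
from h import *
go(.425,.118,.20,63.9)"
```

```text
th0 92.5 q [-0.93  0.08  1.9   0.    1.16 -0.97] row [ 0.4  0.4 28.6] [502.1  34.2   6.2]
```

In the tool's units: 482 mm / 750 = 0.6427, 240 mm / 750 = 0.32, 28.6 degrees / 120 = 0.2383.

Request:
send_rows:
  rows: "0 0 0.0333 0.08 0.0667 -0.0267 1;0 0 0.0667 0.16 0.1133 -0.0267 1;0 0 0.1 0.24 0.12 -0.0267 1;0 0 0.1333 0.32 0.12 -0.0267 1;0 0 0.1667 0.4 0.12 -0.0267 1;0 0 0.2 0.48 0.1133 -0.0267 1;0 0 0.2333 0.56 0.08 -0.0133 1;0 0 0.2383 0.6427 0.0533 0 1"

```text
time: 10.98
eef_pos: [0.4348, 0.085, 0.2058]
tcp_rot: [0.849, 0.528, -0.001, -0.001]
contact_force: [0.5, 1.1, 0.2]
opening: 0.997
finger_force: 0.0
```

```bash
python3 -c "
from h import *
go(.425,.118,.20,63.9)"
```

```text
th0 63.8 q [-0.04 -0.2   2.17  0.    1.17  0.42] row [-0.1  0.  -0.1] [ 25.2 -23.3   5.8]
```

In the tool's units: -16 mm / 750 = -0.0213, 6 mm / 750 = 0.008.

Request:
send_rows:
  rows: "0 0 0 0.0213 -0.0213 0.008 1;0 0 0 0.0213 -0.0213 0.008 1;0 0 0 0.0213 -0.0213 0.008 1"

```text
time: 11.35
eef_pos: [0.4292, 0.1042, 0.201]
tcp_rot: [0.849, 0.529, -0.0, -0.0]
contact_force: [0.8, -0.4, 0.6]
opening: 1.004
finger_force: 0.0
```

Run:
```python
from h import *
p=snap('wrist','w6.png'); sd=snap('side'); print(ctrl.get_state()['eef_pos']); 
rl,rh=(80,140,70),(98,255,255)
for q in (p,sd):
  look(q,['matchbox']); print(blob(q,(.42,.119),.015,rl,rh,.08)[0])
im=ortho(p,(.42,.119),.015,.08)[:,:,::-1]
cv2.imwrite('pics/o6.png',im)
go(.42,.119,.024,63.9)
```

```text
[0.42960823 0.10374442 0.20157857]
matchbox 0.94 [0.423 0.122 0.016] [261. 172.]
matchbox 0.44 [0.612 0.171 0.005] [434.  22.]
[0.4199, 0.1211, 35.1, 56.4, -26.2]
matchbox 0.53 [0.419 0.126 0.016] [342. 241.]
[0.4172, 0.1208, 36.6, 57.1, -26.1]
th0 63.8 q [ 0.01 -0.2   2.18 -0.    1.16  0.46] row [ 0.   0.  -0.1] [  9.4 -15.4 177.8]
```

View pics/o6.png

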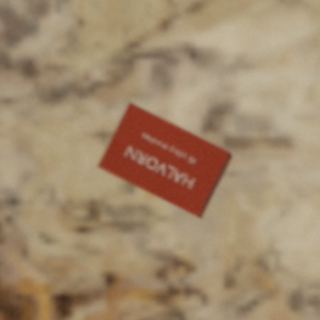

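The matchbox outline is clean (35×56 mm), with the centre at (0.419, 0.121) and angle −26°. Grasping it now.

In the tool's units: 177.5 mm / 750 = 0.2367, 177 mm / 750 = 0.236.

Request:
send_rows:
  rows: "0 0 0 0.0147 -0.0227 0.08 1;0 0 0 0.0147 -0.0227 0.16 1;0 0 0 0.0147 -0.0227 0.2133 1;0 0 0 0.0147 -0.0227 0.236 1;0 0 0 0.0147 -0.0227 0.2367 1;0 0 0 0.0147 -0.0227 0.2367 -1;0 0 0 0.0147 -0.0227 0.2367 -1;0 0 0 0.0147 -0.0227 0.2367 -1"
  grip_force: 30

```text
time: 12.55
eef_pos: [0.4198, 0.1221, 0.0254]
tcp_rot: [0.849, 0.529, 0.001, 0.001]
contact_force: [-0.0, 0.6, 0.1]
opening: 0.427
finger_force: 30.8
```

In the tool's units: -90 mm / 750 = -0.12, -40 mm / 750 = -0.0533.

Request:
send_rows:
  rows: "0 0 0 0 0 0 -1;0 0 0 0 0 0 -1;0 0 0 0 0 -0.0533 -1;0 0 0 0 0 -0.12 -1;0 0 0 0 0 -0.12 -1"

```text
time: 13.18
eef_pos: [0.4217, 0.1223, 0.1183]
tcp_rot: [0.849, 0.529, 0.004, 0.002]
contact_force: [-0.8, 0.3, -0.5]
opening: 0.428
finger_force: 30.8
```

```bash
python3 -c "
from h import *
go(.5505,-.0432,.11,78.2)"
```

```text
th0 63.9 q [ 0.05 -0.09  2.25  0.    0.97  0.51] row [  0.5  -0.2 -14.3] [-92.  188.5   9.5]
```

In the tool's units: 188.5 mm / 750 = 0.2513, 160 mm / 750 = 0.2133, -14.3 degrees / 120 = -0.1192.

Request:
send_rows:
  rows: "0 0 -0.0417 -0.04 0.08 0 -1;0 0 -0.0833 -0.08 0.1533 0 -1;0 0 -0.1192 -0.1227 0.2133 0.0067 -1;0 0 -0.1192 -0.1227 0.2513 0.012 -1;0 0 -0.1192 -0.1227 0.2513 0.012 -1;0 0 -0.1192 -0.1227 0.2513 0.012 -1;0 0 -0.1192 -0.1227 0.2513 0.012 -1"

```text
time: 14.05
eef_pos: [0.5462, -0.0425, 0.1046]
tcp_rot: [0.776, 0.631, -0.0, -0.001]
contact_force: [0.4, -0.2, -0.9]
opening: 0.419
finger_force: 30.8
```

```bash
python3 -c "
from h import *
go(.5505,-.0432,.030,78.2)"
```

```text
th0 78.2 q [-0.26  0.18  2.    0.    0.96 -0.06] row [-0.1 -0.   0. ] [ 0.2  4.5 74.6]
```

In the tool's units: 76.5 mm / 750 = 0.102, 76 mm / 750 = 0.1013.

Request:
send_rows:
  rows: "0 0 0 0 0.0053 0.06 -1;0 0 0 0 0.0053 0.0867 -1;0 0 0 0 0.0053 0.0973 -1;0 0 0 0 0.0053 0.1013 -1;0 0 0 0 0.0053 0.102 -1;0 0 0 0 0.0053 0.102 -1;0 0 0 0 0.0053 0.102 0;0 0 0 0 0.0053 0.102 0.2"

```text
time: 15.05
eef_pos: [0.5515, -0.0445, 0.029]
tcp_rot: [0.776, 0.63, 0.0, 0.0]
contact_force: [0.1, 0.1, 0.3]
opening: 0.598
finger_force: 0.0
```

In the tool's units: -150 mm / 750 = -0.2, -120 mm / 750 = -0.16.

Request:
send_rows:
  rows: "0 0 0 0 0 0 0.3;0 0 0 0 0 -0.08 0.4;0 0 0 0 0 -0.16 0.5;0 0 0 0 0 -0.2 1;0 0 0 0 0 -0.2 1"

```text
time: 15.68
eef_pos: [0.5532, -0.0449, 0.1822]
tcp_rot: [0.776, 0.63, 0.002, 0.003]
contact_force: [0.4, -0.1, -0.4]
opening: 1.001
finger_force: 0.0
```

Run:
```python
from h import *
p=snap('wrist','w7.png'); sd=snap('side'); print(ctrl.get_state()['eef_pos']); 
rl,rh=(80,140,70),(98,255,255)
for q in (p,sd):  print(blob(q,(.55,-.043),.018,rl,rh,.08)[0])
im=ortho(p,(.55,-.043),.007,.08)[:,:,::-1]
cv2.imwrite('pics/o7.png',im)
go(.45,.30,.25,120)
```

```text
[ 0.55066356 -0.04422923  0.17767883]
[0.5518, -0.0459, 35.8, 57.3, -12.1]
[0.5496, -0.0466, 38.9, 57.2, -11.3]
th0 78.2 q [-0.26  0.09  1.94  0.    1.1  -0.06] row [ -0.1  -0.  -41.8] [ 316.3 -169.2  -72.1]
```

View pics/o7.png

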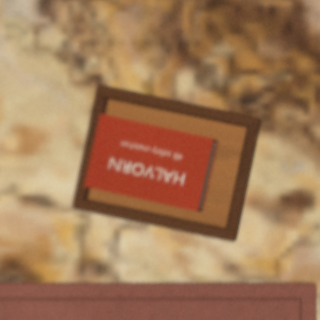

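The matchbox lies inside its tray, parallel to the rim; the side view puts the offset at about 3.5 mm. I'll recheck it later. On to the bell and stamp.

In the tool's units: 330 mm / 750 = 0.44, 300 mm / 750 = 0.4, -41.8 degrees / 120 = -0.3483.

Request:
send_rows:
  rows: "0 0 -0.05 0.0667 -0.036 -0.0533 1;0 0 -0.1 0.1333 -0.0667 -0.096 1;0 0 -0.15 0.2 -0.1 -0.12 1;0 0 -0.2 0.2667 -0.1333 -0.12 1;0 0 -0.25 0.3333 -0.1667 -0.12 1;0 0 -0.3 0.4 -0.2 -0.12 1;0 0 -0.3483 0.44 -0.2067 -0.12 1;0 0 -0.3483 0.44 -0.2067 -0.12 1"

```text
time: 16.77
eef_pos: [0.4659, 0.3116, 0.2655]
tcp_rot: [0.499, 0.867, -0.002, -0.002]
contact_force: [-0.4, -0.1, -1.0]
opening: 1.001
finger_force: 0.0
```

Request:
send_rows:
  rows: "0 0 0 0 0 0 1;0 0 0 0 0 0 1;0 0 0 0 0 0 1"

```text
time: 17.15
eef_pos: [0.4675, 0.3095, 0.2685]
tcp_rot: [0.501, 0.865, -0.0, -0.0]
contact_force: [0.3, 0.6, 0.5]
opening: 0.999
finger_force: 0.0
```

Run:
```python
from h import *
import pickle
p=snap('wrist','w8.png'); sd=snap('side','s8.png'); t=snap('top'); print(ctrl.get_state()['eef_pos'])
for q in (p,sd,t): look(q,['bell','stamp','sharpener','stamp_tray']); print(floor(q,(.612,.174)))
pickle.dump((p,sd,t),open('w8.pkl','wb'))
go(.612,.174,.25,120)
b=cv2.resize(sd['color'][230:350,250:410],(400,300)); tt=cv2.resize(t['color'][180:300,110:270],(400,300))
cv2.imwrite('pics/c8.png',np.vstack([cv2.resize(p['color'][:300],(800,300*800//560))[:,:,::-1][:300],np.hstack([b,tt])[:,:,::-1]]))
```

```text
[0.46747938 0.30990573 0.26879325]
bell 0.69 [0.566 0.366 0.036] [380. 174.]
stamp 0.86 [0.433 0.357 0.074] [268. 122.]
sharpener 0.68 [0.519 0.234 0.023] [281. 246.]
stamp_tray 0.82 [0.614 0.176 0.006] [321. 307.]
[0.6136, 0.1738, 51.4, 51.9, -63.4]
bell 0.76 [0.57  0.375 0.033] [300. 310.]
bell 0.45 [ 0.55  -0.024  0.002] [292. 212.]
stamp 0.51 [0.433 0.36  0.029] [353. 303.]
stamp_tray 0.72 [0.614 0.177 0.006] [277. 259.]
[0.6115, 0.1727, 50.5, 51.0, -90.0]
bell 0.87 [0.564 0.357 0.028] [153. 219.]
sharpener 0.58 [0.519 0.226 0.026] [203. 238.]
stamp_tray 0.65 [0.613 0.171 0.005] [227. 204.]
[0.6135, 0.1737, 52.5, 54.0, -90.0]
th0 120.0 q [ 0.41  0.02  1.84 -0.    1.27 -0.12] row [-0.  0. -0.] [-190.5   57.3   18.6]
```

View pics/w8.png

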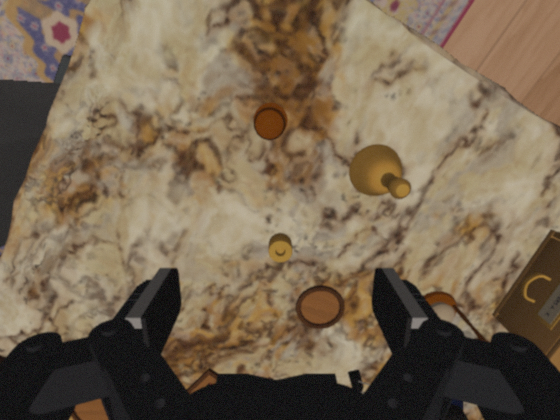

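View: stamp knob (270,123) seen from almost directly above, bell base (376,168) with its knob at (400,188), sharpener (280,247).

Run:
```python
from h import *
import pickle
p,sd,t=pickle.load(open('w8.pkl','rb'))
print('stamp',ray(p,(270,123.5),.06),'bellknob',ray(p,(400,188),.088),'bellbase',ray(p,(376,168.5),.012))
for nm,q in (('p',p),('sd',sd),('t',t)):
    for X in ([.565,.365,0],[.565,.365,.09],[.432,.354,0],[.432,.354,.074]): print(nm,X,pix(q,X).round(1))
b=cv2.resize(sd['color'][265:345,270:390],(800,533),interpolation=cv2.INTER_CUBIC)
cv2.imwrite('pics/c9.png',b[:,:,::-1])
```

```text
stamp [0.43536949 0.35485453 0.06      ] bellknob [0.56912728 0.36621669 0.088     ] bellbase [0.56679542 0.36826791 0.012     ]
p [0.565, 0.365, 0] [370.3 168.1]
p [0.565, 0.365, 0.09] [396.4 187.5]
p [0.432, 0.354, 0] [268.  118.8]
p [0.432, 0.354, 0.074] [266.1 123.6]
sd [0.565, 0.365, 0] [301.2 314.5]
sd [0.565, 0.365, 0.09] [302.6 292.2]
sd [0.432, 0.354, 0] [351.6 307.9]
sd [0.432, 0.354, 0.074] [354.7 289.6]
t [0.565, 0.365, 0] [153.5 220.2]
t [0.565, 0.365, 0.09] [143.5 214.3]
t [0.432, 0.354, 0] [153.9 270.6]
t [0.432, 0.354, 0.074] [145.6 268.8]
```

View pics/c9.png

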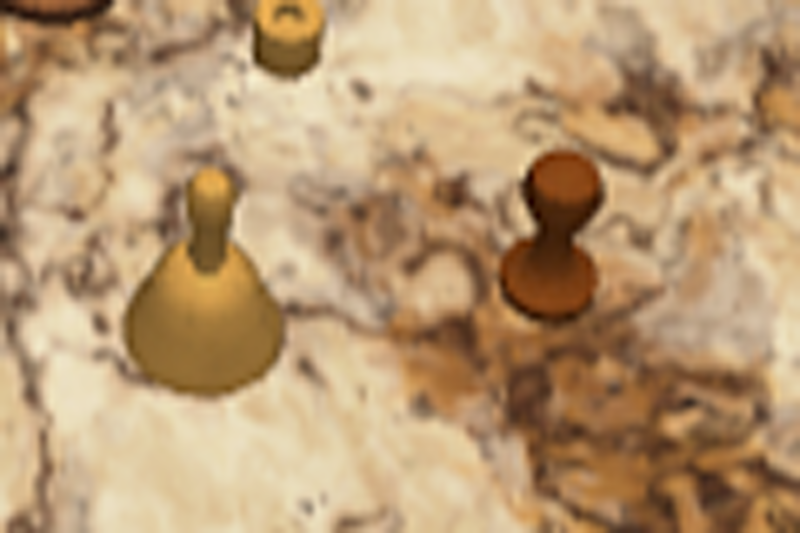

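Side crop: bell axis at crop column ~208 and stamp axis at ~555. Combined with the wrist view, the bell is at (0.567, 0.366) and the stamp at (0.433, 0.355). Stamp first.

```bash
python3 -c "
from h import *
go(.433,.355,.061,120)"
```

```text
th0 120.0 q [ 0.41  0.02  1.84 -0.    1.27 -0.12] row [-0.  0. -0.] [ 55.7  -7.4 207.6]
```

In the tool's units: 207.5 mm / 750 = 0.2767, 207 mm / 750 = 0.276.

Request:
send_rows:
  rows: "0 0 0 0.0533 -0.0093 0.0533 1;0 0 0 0.0747 -0.0093 0.1267 1;0 0 0 0.0747 -0.0093 0.1933 1;0 0 0 0.0747 -0.0093 0.2467 1;0 0 0 0.0747 -0.0093 0.276 1;0 0 0 0.0747 -0.0093 0.2767 1;0 0 0 0.0747 -0.0093 0.2767 -1;0 0 0 0.0747 -0.0093 0.2767 -1"
  grip_force: 30

```text
time: 18.9
eef_pos: [0.4344, 0.356, 0.0629]
tcp_rot: [0.5, 0.866, 0.001, 0.001]
contact_force: [-0.2, 0.6, 0.3]
opening: 0.603
finger_force: 0.0
```

Request:
send_rows:
  rows: "0 0 0 0 0 0 -1;0 0 0 0 0 0 -1;0 0 0 0 0 0 -1"

```text
time: 19.27
eef_pos: [0.4341, 0.3559, 0.0625]
tcp_rot: [0.5, 0.866, 0.001, 0.001]
contact_force: [0.2, 0.1, 5.6]
opening: 0.328
finger_force: 29.5
```

In the tool's units: -70 mm / 750 = -0.0933, -30 mm / 750 = -0.04.

Request:
send_rows:
  rows: "0 0 0 0 0 -0.04 -1;0 0 0 0 0 -0.0933 -1;0 0 0 0 0 -0.0933 -1;0 0 0 0 0 -0.0933 -1"

```text
time: 19.77
eef_pos: [0.4325, 0.355, 0.1301]
tcp_rot: [0.5, 0.866, -0.001, -0.0]
contact_force: [-1.0, -0.0, -0.9]
opening: 0.327
finger_force: 29.7
```

```bash
python3 -c "
from h import *
go(.6125,.1738,.13,120)"
```

```text
th0 120.0 q [ 0.51  0.17  1.96 -0.    1.02 -0.02] row [-0.1 -0.  -0. ] [-246.9   65.4    0. ]
```

In the tool's units: -247 mm / 750 = -0.3293, 65.4 mm / 750 = 0.0872.

Request:
send_rows:
  rows: "0 0 0 -0.0733 0.02 0 -1;0 0 0 -0.1467 0.04 0 -1;0 0 0 -0.22 0.0587 0 -1;0 0 0 -0.2867 0.076 0 -1;0 0 0 -0.3293 0.0872 0 -1;0 0 0 -0.3293 0.0872 0 -1;0 0 0 -0.3293 0.0872 0 -1"

```text
time: 20.65
eef_pos: [0.6117, 0.1743, 0.1291]
tcp_rot: [0.5, 0.866, -0.001, -0.002]
contact_force: [-0.3, -0.2, -0.4]
opening: 0.329
finger_force: 29.7
```

Run:
```python
from h import *
p=snap('wrist'); sd=snap('side')
print(floor(p,(.6125,.1738)),ctrl.get_state()['eef_pos'])
cv2.imwrite('pics/c10.png',np.hstack([cv2.resize(p['color'],(440,330)),cv2.resize(sd['color'][200:290,220:318],(359,330))])[:,:,::-1])
go(.6125,.1738,.0665,120)
```

```text
[0.6109, 0.18, 39.8, 51.8, -65.3] [0.61180276 0.17499441 0.12996584]
th0 120.0 q [ 0.12  0.33  1.76  0.    1.05 -0.41] row [-0.1 -0.1  0. ] [-1.5  0.1 63.5]
```

View pics/c10.png

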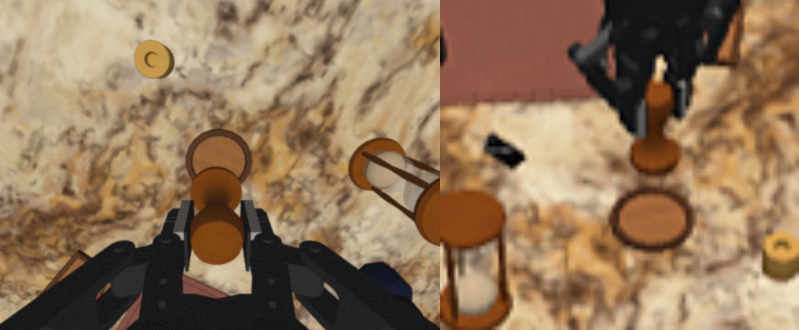

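The stamp is held upright, centred over its tray. Lowering it.

Request:
send_rows:
  rows: "0 0 0 -0.0013 0 0.0467 -1;0 0 0 -0.0013 0 0.0733 -1;0 0 0 -0.0013 0 0.0827 -1;0 0 0 -0.0013 0 0.0853 -1;0 0 0 -0.0013 0 0.0867 -1;0 0 0 -0.0013 0 0.0867 -1;0 0 0 -0.0013 0 0.0867 -0.2;0 0 0 -0.0013 0 0.0867 0"

```text
time: 21.75
eef_pos: [0.6141, 0.1732, 0.0667]
tcp_rot: [0.5, 0.866, 0.0, 0.0]
contact_force: [-0.2, -0.1, 0.6]
opening: 0.499
finger_force: 0.0
```

In the tool's units: -140 mm / 750 = -0.1867, -110 mm / 750 = -0.1467.

Request:
send_rows:
  rows: "0 0 0 0 0 0 0.2;0 0 0 0 0 0 0.3;0 0 0 0 0 -0.08 0.4;0 0 0 0 0 -0.1467 0.5;0 0 0 0 0 -0.1867 1;0 0 0 0 0 -0.1867 1"

```text
time: 22.5
eef_pos: [0.6156, 0.1735, 0.2101]
tcp_rot: [0.5, 0.866, 0.002, 0.003]
contact_force: [0.6, -0.0, -1.0]
opening: 1.002
finger_force: 0.0
```

Run:
```python
from h import *
p=snap('wrist'); sd=snap('side')
print(ctrl.get_state()['eef_pos']); look(p,['stamp','stamp_tray','sharpener']); look(sd,['stamp','sharpener'])
cv2.imwrite('pics/c11.png',np.hstack([cv2.resize(p['color'],(440,330)),cv2.resize(sd['color'][210:300,230:328],(359,330))])[:,:,::-1])
go(.567,.366,.20,120)
```

```text
[0.61324271 0.17314442 0.20523474]
stamp 0.85 [0.609 0.175 0.074] [269. 195.]
stamp_tray 0.77 [0.604 0.19  0.008] [272. 161.]
sharpener 0.56 [0.521 0.228 0.024] [211.  78.]
stamp 0.79 [0.609 0.176 0.032] [278. 253.]
sharpener 0.68 [0.516 0.236 0.022] [314. 270.]
th0 120.0 q [ 0.12  0.25  1.72  0.    1.18 -0.41] row [-0.2 -0.1 -0. ] [190.   56.6   4.1]
```

View pics/c11.png

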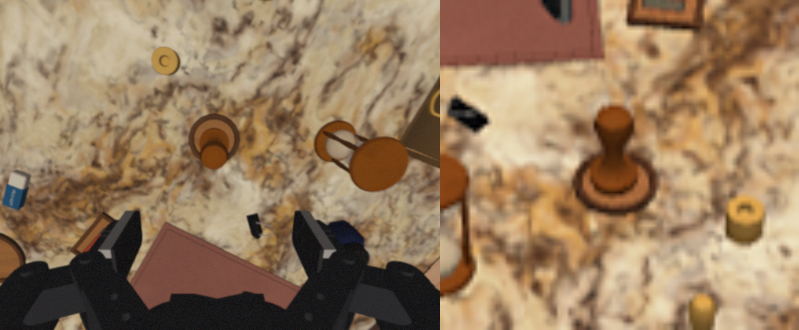

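The stamp stands centred in its tray, and the sharpener hasn't moved. Now the bell.

In the tool's units: 190 mm / 750 = 0.2533, 120 mm / 750 = 0.16.

Request:
send_rows:
  rows: "0 0 0 0.08 0.024 0 1;0 0 0 0.16 0.048 0 1;0 0 0 0.2267 0.068 0 1;0 0 0 0.2533 0.076 0.0053 1;0 0 0 0.2533 0.076 0.0667 1;0 0 0 0.2533 0.076 0.1267 1;0 0 0 0.2533 0.076 0.1667 1;0 0 0 0.2533 0.076 0.172 1"

```text
time: 23.85
eef_pos: [0.5663, 0.3645, 0.0729]
tcp_rot: [0.501, 0.866, -0.003, -0.002]
contact_force: [0.4, -0.1, 1.1]
opening: 0.997
finger_force: 0.0
```

```bash
python3 -c "
from h import *
go(.567,.366,.075,120)"
```

```text
th0 119.9 q [ 0.42  0.47  1.68 -0.    0.99 -0.1 ] row [-0.4 -0.  -0.1] [ 0.9  1.4 -2.1]
```

Request:
send_rows:
  rows: "0 0 0 0 0 0 -1;0 0 0 0 0 0 -1;0 0 0 0 0 0 -1;0 0 0 0 0 0 -1;0 0 0 0 0 0 -1;0 0 0 0 0 0 -1"
  grip_force: 50

```text
time: 24.6
eef_pos: [0.5691, 0.3667, 0.0786]
tcp_rot: [0.5, 0.866, 0.001, 0.001]
contact_force: [0.3, 0.2, 5.8]
opening: 0.206
finger_force: 48.9
```

Request:
send_rows:
  rows: "0 0 0 0 0 0 -1;0 0 0 0 0 -0.04 -1;0 0 0 0 0 -0.1067 -1;0 0 0 0 0 -0.1067 -1;0 0 0 0 0 -0.1067 -1"

```text
time: 25.22
eef_pos: [0.5671, 0.3658, 0.1553]
tcp_rot: [0.5, 0.866, -0.001, -0.001]
contact_force: [-0.1, -0.1, -2.7]
opening: 0.2
finger_force: 49.0
```

```bash
python3 -c "
from h import *
go(.4175,-.1467,.15,120)"
```

```text
th0 120.0 q [ 0.42  0.38  1.65 -0.    1.12 -0.1 ] row [-0.2 -0.  -0. ] [-369.3 -385.6    6.4]
```

In the tool's units: -350 mm / 750 = -0.4667, -336 mm / 750 = -0.448.

Request:
send_rows:
  rows: "0 0 0 -0.056 -0.0587 0 -1;0 0 0 -0.112 -0.1173 0 -1;0 0 0 -0.168 -0.176 0 -1;0 0 0 -0.224 -0.2347 0 -1;0 0 0 -0.28 -0.2933 0 -1;0 0 0 -0.336 -0.352 0 -1;0 0 0 -0.392 -0.4107 0 -1;0 0 0 -0.448 -0.4667 0 -1"

```text
time: 26.22
eef_pos: [0.4303, -0.1005, 0.1546]
tcp_rot: [0.5, 0.866, -0.0, -0.002]
contact_force: [0.8, -1.1, -2.0]
opening: 0.202
finger_force: 49.2
```

```bash
python3 -c "
from h import *
go(.4175,-.1467,.15,120)"
```

```text
th0 120.0 q [-0.46 -0.13  2.21 -0.    1.07 -0.98] row [-0.1 -0.2 -0. ] [-33.7 -34.2   4.6]
```

In the tool's units: -34 mm / 750 = -0.0453, -33 mm / 750 = -0.044.

Request:
send_rows:
  rows: "0 0 0 -0.044 -0.0453 0.0067 -1;0 0 0 -0.044 -0.0453 0.0067 -1;0 0 0 -0.044 -0.0453 0.0067 -1;0 0 0 -0.044 -0.0453 0.0067 -1;0 0 0 -0.044 -0.0453 0.0067 -1"

```text
time: 26.85
eef_pos: [0.42, -0.1441, 0.1519]
tcp_rot: [0.499, 0.866, 0.0, -0.0]
contact_force: [0.1, -0.5, -2.4]
opening: 0.201
finger_force: 49.3
```

Run:
```python
from h import *
p=snap('wrist'); sd=snap('side'); look(p,['bell','bell_tray']); look(sd,['bell','bell_tray']); print(floor(sd,(.4175,-.1467)))
print(ctrl.get_state()['eef_pos']); go(.4175,-.1467,.0816,120)
```

```text
bell_tray 0.66 [ 0.404 -0.123  0.002] [271. 165.]
bell 0.75 [ 0.421 -0.13   0.1  ] [330. 165.]
[0.4163, -0.1465, 72.5, 74.5, -90.0]
[ 0.41995952 -0.14495052  0.15222944]
th0 120.0 q [-0.56 -0.12  2.21 -0.    1.05 -1.08] row [ 0.  0. -0.] [-0.3 -3.  70.6]
```

In the tool's units: 71 mm / 750 = 0.0947, 70 mm / 750 = 0.0933.

Request:
send_rows:
  rows: "0 0 0 0 -0.004 0.0533 -1;0 0 0 0 -0.004 0.08 -1;0 0 0 0 -0.004 0.0893 -1;0 0 0 0 -0.004 0.092 -1;0 0 0 0 -0.004 0.0933 -1;0 0 0 0 -0.004 0.0947 -1;0 0 0 0 -0.004 0.0947 -1"

```text
time: 28.02
eef_pos: [0.4176, -0.1468, 0.0817]
tcp_rot: [0.5, 0.866, -0.0, 0.001]
contact_force: [0.4, 0.4, -0.9]
opening: 0.202
finger_force: 49.4
```

Run:
```python
from h import *
s=ctrl.get_state();print(s['eef_pos'],s['contact_force'])
```

```text
[ 0.41756551 -0.14684073  0.08165234] [ 0.35172576  0.44527469 -0.88701358]
```

In the tool's units: -210 mm / 750 = -0.28, -170 mm / 750 = -0.2267.

Request:
send_rows:
  rows: "0 0 0 0 0 0.0007 -1;0 0 0 0 0 0.0007 -0.4;0 0 0 0 0 0.0007 -0.2;0 0 0 0 0 0.0007 0;0 0 0 0 0 -0.0667 0.1;0 0 0 0 0 -0.1467 0.3;0 0 0 0 0 -0.2267 1;0 0 0 0 0 -0.28 1"

```text
time: 29.02
eef_pos: [0.4177, -0.147, 0.2947]
tcp_rot: [0.5, 0.866, -0.0, 0.002]
contact_force: [0.6, -0.8, 0.1]
opening: 0.998
finger_force: 0.0
```

Run:
```python
from h import *
go(.46,-.20,.30,165)
```

```text
th0 120.0 q [-0.57 -0.28  2.07 -0.    1.35 -1.09] row [  0.    0.3 -45. ] [-67.1  10.2  -5.1]
```

In the tool's units: -67 mm / 750 = -0.0893, 10 mm / 750 = 0.0133, -45 degrees / 120 = -0.375.

Request:
send_rows:
  rows: "0 0 -0.0833 -0.0893 0.0133 -0.0067 1;0 0 -0.1667 -0.0893 0.0133 -0.0067 1;0 0 -0.25 -0.0893 0.0133 -0.0067 1;0 0 -0.3333 -0.0893 0.0133 -0.0067 1;0 0 -0.375 -0.0893 0.0133 -0.0067 1;0 0 -0.375 -0.0893 0.0133 -0.0067 1;0 0 -0.375 -0.0893 0.0133 -0.0067 1;0 0 -0.375 -0.0893 0.0133 -0.0067 1"

```text
time: 30.02
eef_pos: [0.4594, -0.1997, 0.2961]
tcp_rot: [0.131, 0.991, -0.0, 0.0]
contact_force: [1.4, 0.0, -0.6]
opening: 1.002
finger_force: 0.0
```

```bash
cat > chk.py <<'E'
from h import *
# outline of tray (outer rim, not stone) found as dark rim pixels; compare with the thing in the same picture
rl,rh=(80,140,50),(98,255,255)
def rim(p,c,half=.12,s=2000):
    im=ortho(p,c,.007,half,s); hsv=cv2.cvtColor(cv2.GaussianBlur(im,(3,3),0),cv2.COLOR_RGB2HSV).astype(int)
    m=((hsv[...,2]<125)&((hsv[...,0]+90)%180>91)&((hsv[...,0]+90)%180<112)&(hsv[...,1]>90)).astype(np.uint8)
    m=cv2.morphologyEx(m,cv2.MORPH_OPEN,np.ones((5,5)))
    n,l,st,ce=cv2.connectedComponentsWithStats(m); out=[]
    for k in range(1,n):
        if st[k,4]<800: continue
        q=np.argwhere(l==k); (cx,cy),(a,b),g=cv2.minAreaRect(np.float32(q/s-half))
        out.append([round(c[0]+cx,4),round(c[1]+cy,4),round(min(a,b)*1e3,1),round(max(a,b)*1e3,1)])
    return out
for nm in ('wrist','side'):
    p=snap(nm); print(nm,ctrl.get_state()['eef_pos'].round(3) if nm=='wrist' else '')
    for n,c,z in (('matchbox',(.5505,-.043),.018),('stapler',(.4115,-.3817),.056)):
        try: print(n,blob(p,c,z,rl,rh)[0],'rim',rim(p,c))
        except Exception as e: print(n,e)
    print('bellrim',rim(p,(.4175,-.1467),.07)); look(p,['bell','bell_tray','matchbox','matchbox_tray','eraser','sharpener','stamp'],.35)
E
python3 chk.py
```

```text
wrist [ 0.459 -0.2    0.296]
matchbox [0.5523, -0.0461, 39.5, 56.6, -12.7] rim [[0.4411, -0.1415, 15.1, 44.1], [0.4465, -0.1248, 42.1, 72.3], [0.4375, -0.074, 14.0, 30.0], [0.4817, 0.0076, 41.6, 147.0], [0.488, -0.0385, 19.0, 42.4], [0.5365, -0.0298, 97.2, 104.0], [0.5444, 0.0534, 15.6, 49.8], [0.5397, -0.0501, 35.4, 68.5], [0.6045, -0.1238, 13.0, 27.5], [0.619, -0.0008, 15.9, 58.2]]
stapler [0.4107, -0.3762, 27.2, 137.5, 3.0] rim [[0.3195, -0.4894, 24.5, 56.0], [0.3138, -0.3437, 44.5, 163.0], [0.3644, -0.4146, 23.8, 29.5], [0.4198, -0.3822, 83.5, 181.0], [0.452, -0.4913, 16.0, 30.9]]
bellrim [[0.3545, -0.1428, 14.9, 26.3], [0.4202, -0.1354, 88.1, 105.7], [0.4333, -0.1441, 31.3, 60.4]]
bell 0.76 [ 0.417 -0.15   0.035] [309. 122.]
bell_tray 0.95 [ 0.415 -0.133  0.003] [320. 114.]
matchbox 0.91 [ 0.552 -0.044  0.015] [414. 204.]
matchbox_tray 0.86 [ 0.539 -0.034  0.007] [418. 190.]
eraser 0.62 [ 0.414 -0.023  0.01 ] [414.  88.]
side 
matchbox [0.5495, -0.0465, 38.5, 57.1, -11.3] rim [[0.4466, -0.1213, 40.2, 86.0], [0.4372, -0.063, 13.5, 30.0], [0.4822, 0.019, 40.6, 146.1], [0.4915, -0.
[... 154 characters left out ...]
125, -0.3594, 29.5, 149.0, 3.0] rim [[0.3195, -0.4864, 30.5, 56.0], [0.3105, -0.3497, 38.0, 175.0], [0.3637, -0.4051, 16.4, 22.4], [0.4168, -0.3768, 74.5, 184.3], [0.3824, -0.4279, 11.4, 96.2], [0.4095, -0.3648, 39.4, 115.8], [0.4552, -0.484, 17.3, 35.3]]
bellrim [[0.3553, -0.1334, 15.5, 21.5], [0.4207, -0.135, 100.2, 115.9], [0.4035, -0.2062, 15.0, 21.0]]
bell 0.87 [ 0.416 -0.136  0.034] [330. 180.]
bell_tray 0.52 [ 0.42  -0.122  0.002] [328. 190.]
matchbox 0.74 [ 0.552 -0.041  0.021] [291. 204.]
matchbox_tray 0.71 [ 0.55  -0.042  0.02 ] [292. 204.]
matchbox_tray 0.57 [ 0.549 -0.026  0.004] [292. 211.]
sharpener 0.46 [0.517 0.237 0.025] [314. 269.]
stamp 0.76 [0.61  0.179 0.035] [278. 253.]
```

The matchbox is about 3 mm off centre in both views. The stapler, bell and stamp sit in their trays, and the bystanders haven't moved. Handing in.

```bash
python3 -c "
from plant import ctrl
print(ctrl.sign_off())"
```

```text
the job is handed in; nothing more can be done
None
```

I placed the stapler, bell, stamp and matchbox in their trays, left the sharpener and eraser in place, and handed the job in at about 31 s (no verdict returned); the stapler sits roughly 3–6 mm and the matchbox 3–7 mm off centre, within the 13 mm limit.

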